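# Pack the closed bottles into the perfume caddy

### The job

Pack the wooden caddy with the four closed bottles: stand the large, the medium and the small round amber bottle each upright in the square pocket of its own size, and the capped flat flacon in the oblong pocket. Leave the two open bottles without caps standing where they are, and do not tip any bottle over.

Things in the scene. Friction and masses are not known exactly. Their poses are not given: they have to be found in the camera images.
- large_center (a point): Large closed round amber glass bottle with black screw cap, paper label: body 50 mm diameter up to 60 mm, cap 34 mm diameter, 82 mm tall in all, about 160 g. Stands upright on the grey mat (top 3 mm above the table). Its point is at the centre of the bottle, half-way up on its vertical axis; z is up.
- medium_center (a point): Medium closed round amber bottle with black cap: body 36 mm diameter up to 52 mm, cap 27 mm diameter, 74 mm tall in all, about 80 g. Upright on the mat. Its point is at the centre of the bottle, half-way up on its vertical axis; z is up.
- small_center (a point): Small closed round amber bottle with black cap: body 24 mm diameter up to 46 mm, cap 21 mm diameter, 64 mm tall in all, about 35 g. Upright on the mat. Its point is at the centre of the bottle, half-way up on its vertical axis; z is up.
- flacon_center (a point): Closed flat clear-glass perfume flacon with a brass cap: rectangular body 30 mm (its x) by 58 mm (its y), 56 mm tall, cap 23 mm diameter, 76 mm tall in all, about 160 g. Upright on the mat; grip it across the 30 mm (along its x). Its point is at the centre of the bottle, half-way up on its vertical axis; z is up.
- open_medium_center (a point): Look-alike, stays: open amber bottle with no cap, bare narrow neck; body 36 mm diameter up to 52 mm, neck 21 mm, 70 mm tall. Upright on the mat. Its point is at the centre of the bottle, half-way up on its vertical axis; z is up.
- open_flacon_center (a point): Look-alike, stays: open clear-glass flacon with no cap, bare neck; body 30 mm (x) by 58 mm (y) by 56 mm, neck 16 mm, 64 mm tall. Upright on the mat. Its point is at the centre of the bottle, half-way up on its vertical axis; z is up.
- pocket_large: White square open pocket in the wooden caddy, the largest: 70 by 70 mm inside. Fixed on the caddy. Origin: centre of its underside; z up. Floor 3 mm above the origin, walls 3 mm thick, rim 16 mm above the origin (13 mm above the floor), so keep the fingertips about 20 mm above the foot of the bottle to stay clear of the rim.
- pocket_medium: White square pocket in the caddy, the middle size: 55 by 55 mm inside. Fixed on the caddy. Origin: centre of its underside; z up. Floor 3 mm above the origin, walls 3 mm thick, rim 16 mm above the origin (13 mm above the floor), so keep the fingertips about 20 mm above the foot of the bottle to stay clear of the rim.
- pocket_small: White square pocket in the caddy, the smallest: 42 by 42 mm inside. Fixed on the caddy. Origin: centre of its underside; z up. Floor 3 mm above the origin, walls 3 mm thick, rim 16 mm above the origin (13 mm above the floor), so keep the fingertips about 20 mm above the foot of the bottle to stay clear of the rim.
- pocket_flacon: White oblong pocket in the caddy: 50 mm (its x) by 78 mm (its y) inside. Fixed on the caddy. Origin: centre of its underside; z up. Floor 3 mm above the origin, walls 3 mm thick, rim 16 mm above the origin (13 mm above the floor), so keep the fingertips about 20 mm above the foot of the bottle to stay clear of the rim. The flacon's y lies along this pocket's y, either way round.
There are look-alikes about, which are no part of the job. Leave any blue look-alike of the part that bears medium_center alone. What is shaped like the part that bears flacon_center but purple is not meant.

How it is judged:
By the outcome, as a careful person would: the job done as asked, in the order asked, and still so for the second after the job is handed in, with the robot touching nothing.
It also fails if it takes over 118 s, if anything falls off the work surface, if the arm or the gripper's body presses on something with over 40 N, if the wrist force passes 120 N, or if a joint passes its speed limit or range.

### The arm

A 6-joint arm with a two-finger parallel gripper is mounted at the origin on the work surface. World frame = base frame: x ahead of the robot, y to its left, z up, the work surface at z = 0. Lengths are in m, angles in rad, forces in N, time in s.
With the tool pointing down it reaches from about 0.35 to 0.85 m from the base axis. Payload 8.1 kg.
Tool frame: the origin (TCP) lies at the very end of the fingers, on their centre line; the grasp point (between the pads) lies 19 mm behind it; z points along the fingers, y is the direction in which the jaws open and shut (so a half turn about z gives the same grasp; the last joint's range is limited). The gripper opens to 93 mm and grips with 3 to 60 N. Pads are 15 mm wide; open, the fingers measure 128 mm over their backs; the gripper's body (75 mm by 188 mm) begins 65 mm behind the grasp point.
Start: joints at [1.065, 0.13, 1.488, -0, 1.523, -0.085], TCP at [0.245, 0.548, 0.187] pointing down, gripper open.
Joint ranges: [-2.96, 2.96], [-0.89, 2.26], [0.02, 2.5], [-1.34, 4.48], [0, 2.73], [-2.66, 2.66]. Speed limits (rad/s): [2.39, 2.39, 2.79, 3.14, 3.14, 3.14].

### API

Orientations are given as a rotation vector (axis times angle).
In Python, from plant import robot gives the robot as it stands.
- The arm moves only by the tool jog_arm, never from a script. Its argument "commands" is a list of rows, each a list of 3 entries, a list of its own where there are three numbers: the shift along the world's x, y, z scaled (see below), then the turn, a rotation vector about the world's x, y, z scaled (see below), then the closure, from -1 (fully open) to 1 (shut), so that 0 is half open. In form: [[[tx, ty, tz], [ax, ay, az], hand], ...]. A call has 1 to 10 rows; each row is the pose to reach, as a shift and turn from the pose measured when the call began, turning the shorter way round; what a row does not reach only later rows make up. The controller multiplies each number of a shift by 0.6 m and each number of a turn by 2 pi rad. A row lasts 1/8 s, in which the tool goes at most 62.5 mm and 10.7 degrees, less where a joint would pass 70% of its speed; a pose out of reach is approached as far as the arm can. A call with a number of a shift or a turn outside -1 to 1 is refused whole. A call with a gripper value outside its range is refused whole. The fingers move at their own pace and stop on an object; "newtons" is the grip in N (left out, the last holds). Time passes only in rows, so rows that repeat a pose let the fingers close. It gives the time, the measured TCP pose, the force and the opening at its end, in the units of the state.
- robot.read_state(): the state, without advancing time (a new reading comes with each control period).
- robot.read_camera(name): name is "scene" or "top" or "wrist"; returns a dict with "pixels" (420x560x3 uint8, red, green, blue), "fovy" (degrees; the focal length in pixels is half the picture's height over the tangent of half this angle, whatever the lens; pixels are square), "cx", "cy" (the principal point, pixels), "rvec" (rotation vector, rad) and "tvec" (3), from world to camera coordinates, as OpenCV has them; the wrist camera has in their place "tool_from_camera" (4x4, takes a point from camera to tool coordinates, whose origin is the TCP and whose axes are the flange's). Camera axes: x right, y down, z forward; pixel columns grow to the right and rows downward; lengths in m; the calibration is good to about 2 mm. A picture is of the moment at which its call begins: read the wrist's pose just before it. There is no depth.
- robot.close_job(): hands the job in, once; it reports no verdict.
Trained networks look in the newest picture that a camera, given by its name, has taken for a name from the list of things; names that differ only in an ending like _2 or _b are one class to them, and where a whole thing is asked for, a point or a joint stands for the part that bears it (a point fixed in the world has none). Each returns a list of dicts, best first, with "p" (0 to 1); they miss things now and then, are a little off and sometimes report something else, mostly with a low value. They report only what shows in the picture. A call takes as long as a camera call. They do not tell look-alikes from the thing itself.
- robot.trace(camera, name): "pixels" (420x560 bool, what is visible of it) and "uv" ([column, row] in pixels, amid what is visible of it).
The state is a dict: "t": time; "q": joint angles; "dq": joint speeds; "joint_torque": joint torques, N m; "tool_pos": TCP position; "orientation": TCP orientation; "force": force on the tool from outside, world axes, zero at the start; "wrist_torque": the same for the moment, N m; "opening": finger opening in m.
Only numpy, scipy, OpenCV 4.12 (cv2) and the standard library are available. Lean on these libraries where they do the work, as an engineer would, in place of code of your own. Each camera call takes 0.05 s, during which the arm holds its last target.

## Working session

There is one attempt and no reset: what is moved stays moved. The work goes in short steps, Python scripts to look and compute and a tool call to move; the robot and the scene stay as the last step left them, time stands still between calls to the robot, and variables do not carry over. Pictures are saved under pics/ and viewed, and the job is handed in when it is done.

Besides the shell and the picture viewer there is one more tool, called by a JSON object that holds its "method" and its "body", one argument or row to a line. jog_arm: Moves the arm, as the interface text tells. Shifts and turns lie within -1 to 1; 1 stands for 0.6 m of shift or 2 pi rad of turn. Its arguments: {"type":"object","properties":{"commands":{"type":"array"},"newtons":{"type":"number"}},"required":["commands"]}

```bash
ls; mkdir -p pics
cat > h.py <<'E'
import numpy as np, cv2
from plant import robot
from scipy.spatial.transform import Rotation as R
def shot(cam,fn):
    s=robot.read_state(); c=robot.read_camera(cam)
    cv2.imwrite('pics/'+fn,cv2.cvtColor(c['pixels'],cv2.COLOR_RGB2BGR)); return s,c
def K(c):
    f=c['pixels'].shape[0]/2/np.tan(np.radians(c['fovy'])/2); return f
def ray(c,uv,s=None):
    f=K(c); d=np.array([(uv[0]-c['cx'])/f,(uv[1]-c['cy'])/f,1.])
    if 'rvec' in c:
        Rm=R.from_rotvec(np.ravel(c['rvec'])).as_matrix(); t=np.ravel(c['tvec'])
        return -Rm.T@t, Rm.T@d
    T=np.array(c['tool_from_camera']); Rt=R.from_rotvec(s['orientation']).as_matrix()
    return Rt@T[:3,3]+np.array(s['tool_pos']), Rt@T[:3,:3]@d
def atz(c,uv,z,s=None):
    o,d=ray(c,uv,s); return o+d*(z-o[2])/d[2]
def proj(c,P,s=None):
    f=K(c)
    if 'rvec' in c:
        Rm=R.from_rotvec(np.ravel(c['rvec'])).as_matrix(); p=Rm@np.array(P)+np.ravel(c['tvec'])
    else:
        T=np.array(c['tool_from_camera']); Rt=R.from_rotvec(s['orientation']).as_matrix()
        q=Rt.T@(np.array(P)-np.array(s['tool_pos'])); p=T[:3,:3].T@(q-T[:3,3])
    return np.array([c['cx']+f*p[0]/p[2],c['cy']+f*p[1]/p[2]])
E
python3 - <<'E'
from h import *
for n in ['scene','top','wrist']:
    s,c=shot(n,n+'0.png'); print(n,c['fovy'],c['cx'],c['cy'],ray(c,(280,210),s))
    for m in ['large_center','medium_center','small_center','flacon_center','open_medium_center','open_flacon_center','pocket_large','pocket_medium','pocket_small','pocket_flacon']:
        print(m,[(round(d['p'],2),np.round(d['uv'])) for d in robot.trace(n,m)])
print({k:v for k,v in s.items()})
E
```

```text
pics
scene 43.78510830543635 283.6021425306468 210.32394218585415 (array([1.28939805, 0.63570857, 0.69580805]), array([-0.6470288 , -0.51365467, -0.56352507]))
large_center [(0.88, array([359., 222.]))]
medium_center [(0.82, array([314., 207.])), (0.7, array([217., 233.]))]
small_center [(0.89, array([334., 247.]))]
flacon_center [(0.92, array([382., 263.])), (0.82, array([427., 311.])), (0.35, array([293., 236.]))]
open_medium_center [(0.63, array([401., 235.]))]
open_flacon_center [(0.63, array([293., 234.]))]
pocket_large []
pocket_medium [(0.82, array([207., 167.]))]
pocket_small [(0.92, array([188., 188.])), (0.65, array([244., 178.]))]
pocket_flacon [(0.67, array([357., 218.]))]
top 48.436973168002034 287.7746636571967 208.5323982032971 (array([0.41802334, 0.07687635, 1.22762698]), array([ 0.10996473, -0.0054958 , -0.99406476]))
large_center [(0.59, array([231., 250.]))]
medium_center [(0.66, array([271., 237.])), (0.45, array([315., 161.]))]
small_center [(0.66, array([227., 203.]))]
flacon_center [(0.8, array([136., 181.])), (0.7, array([190., 210.])), (0.43, array([191., 248
[... 586 characters left out ...]
cket_medium []
pocket_small []
pocket_flacon []
{'t': 1.1, 'q': array([ 1.06459064e+00,  1.30387441e-01,  1.48822561e+00, -4.05486620e-06,
        1.52302538e+00, -8.54138674e-02]), 'dq': array([-0.00145108, -0.00158226, -0.00031905,  0.00130463,  0.00364604,
        0.00135733]), 'joint_torque': array([ 2.27500284e-03, -5.59802806e+01, -4.92045200e+01,  7.71061960e-02,
        2.30121257e-02, -1.08685634e-05]), 'tool_pos': array([0.24507022, 0.54764919, 0.18672864]), 'orientation': array([-6.56110223e-01, -3.07230602e+00,  7.06463221e-05]), 'force': array([-0.16933947,  1.16773171, -0.60999123]), 'wrist_torque': array([-0.04584655, -0.00059433,  0.01213066]), 'opening': 0.09281549622583031}
```

Run:
```python
import cv2
a=cv2.imread('pics/top0.png'); cv2.imwrite('pics/top0c.png',cv2.resize(a[120:300,90:450],(800,400),interpolation=cv2.INTER_CUBIC))
a=cv2.imread('pics/scene0.png'); cv2.imwrite('pics/scene0c.png',cv2.resize(a[100:350,150:500],(800,571),interpolation=cv2.INTER_CUBIC))
```

```text
(no output)
```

View pics/top0c.png

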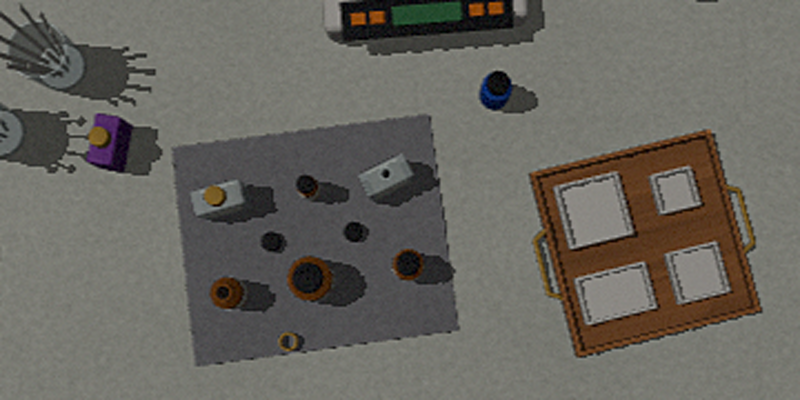

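View pics/scene0c.png

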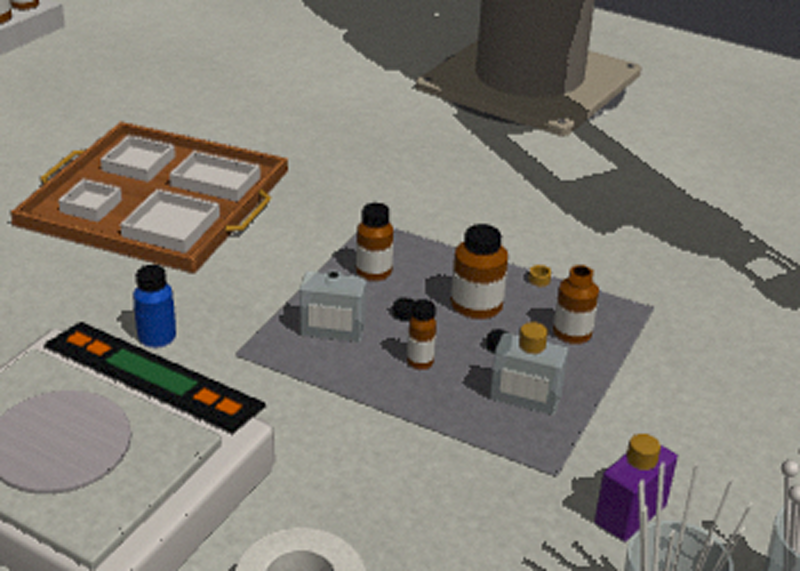

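View pics/top0.png

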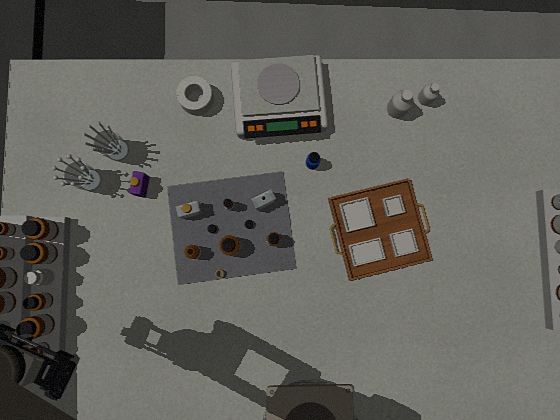

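```bash
cat > m1.py <<'E'
from h import *
s,c=shot('top','top1.png'); c2=robot.read_camera('scene')
# cap tops by dark/brass blobs near crop guesses
img=c['pixels'].astype(int); 
def crop2full(p): return np.array([90+p[0]/2.2222,120+p[1]/2.2222])
caps={'large':((310,274),.085),'medium':((408,262),.077),'small':((306,184),.067),'flacon':((214,195),.079),'open_medium':((228,290),.073),'open_flacon':((385,174),.067)}
for k,(p,z) in caps.items():
    uv=crop2full(p); P=atz(c,uv,z); print(k,np.round(uv,1),np.round(P,4),'scene pred',np.round(proj(c2,P),1))
for p in [(273,241),(354,231),(290,341)]:
    print('loose',np.round(atz(c,crop2full(p),.015),4))
for m in ['pocket_large','pocket_medium','pocket_small','pocket_flacon']:
    d=robot.trace('top',m)[0]; mk=d['pixels'].astype(np.uint8)
    cs,_=cv2.findContours(mk,cv2.RETR_EXTERNAL,cv2.CHAIN_APPROX_NONE); q=max(cs,key=cv2.contourArea)[:,0,:]
    for z in (.02,):
        W=np.array([atz(c,u,z)[:2] for u in q]).astype(np.float32)
        r=cv2.minAreaRect(W*1000); print(m,z,np.round(r[0],1),np.round(r[1],1),round(r[2],1))
for p in [(531,174),(712,131),(761,312),(580,356)]: print('caddy corner',np.round(atz(c,crop2full(p),.02),4))
d=proj
E
python3 m1.py
```

```text
large [229.5 243.3] [0.464  0.1944 0.085 ] scene pred [359.1 202. ]
medium [273.6 237.9] [0.4764 0.0869 0.077 ] scene pred [313.9 191.4]
small [227.7 202.8] [0.5658 0.201  0.067 ] scene pred [335. 233.]
flacon [186.3 207.8] [0.5529 0.3015 0.079 ] scene pred [383.4 243.7]
open_medium [192.6 250.5] [0.4478 0.2859 0.073 ] scene pred [401.1 218. ]
open_flacon [263.3 198.3] [0.5763 0.1121 0.067 ] scene pred [296.2 220. ]
loose [0.5057 0.2448 0.015 ]
loose [0.5164 0.1503 0.015 ]
loose [0.3898 0.2245 0.015 ]
pocket_large 0.02 [ 538.1 -128.1] [76.6 80.6] 14.4
pocket_medium 0.02 [ 464.5 -247.6] [60.7 64.5] 13.6
pocket_small 0.02 [ 562.  -224.9] [52.  54.5] 14.8
pocket_flacon 0.02 [ 561.3 -224. ] [49.9 53.1] 15.3
caddy corner [ 0.5812 -0.0581  0.02  ]
caddy corner [ 0.6307 -0.2745  0.02  ]
caddy corner [ 0.4166 -0.323   0.02  ]
caddy corner [ 0.3686 -0.1102  0.02  ]
```

{"method": "jog_arm", "body": {
  "commands": [
    [[0.433,-0.583,0.167],[0,0,-0.183],-1],
    [[0.433,-0.583,0.167],[0,0,-0.183],-1],
    [[0.433,-0.583,0.167],[0,0,-0.183],-1],
    [[0.433,-0.583,0.167],[0,0,-0.183],-1],
    [[0.433,-0.583,0.167],[0,0,-0.183],-1],
    [[0.433,-0.583,0.167],[0,0,-0.183],-1],
    [[0.433,-0.583,0.167],[0,0,-0.183],-1],
    [[0.433,-0.583,0.167],[0,0,-0.183],-1],
    [[0.433,-0.583,0.167],[0,0,-0.183],-1],
    [[0.433,-0.583,0.167],[0,0,-0.183],-1]
  ]
}}

```text
t: 3.2
tool_pos: [0.504, 0.1991, 0.2864]
orientation: [-2.219, -2.223, 0.001]
force: [-0.8, 1.1, -0.2]
opening: 0.0927
```

Run:
```python
from h import *
s,c=shot('wrist','w1.png'); print(s['t'],s['tool_pos'],s['orientation'],s['q'])
a=cv2.imread('pics/w1.png')
pts={'large':(.464,.1944,.085),'medium':(.4764,.0869,.077),'small':(.5658,.201,.067),'flacon':(.5529,.3015,.079),'om':(.4478,.2859,.073),'of':(.5763,.1121,.067)}
for k,p in pts.items():
    u=proj(c,p,s); print(k,np.round(u,1)); 
    for z in (p[2],):cv2.drawMarker(a,tuple(int(v) for v in np.round(u)),(0,255,0),0,8)
cv2.imwrite('pics/w1m.png',a)
```

```text
3.2 [0.50396279 0.19907236 0.28642483] [-2.21877843e+00 -2.22290464e+00  8.44757328e-04] [ 2.81204626e-01 -4.59978517e-02  1.48982491e+00  4.84838465e-04
  1.69864620e+00  2.79408284e-01]
large [243.9 182.8]
medium [256.1 264. ]
small [327.9 175. ]
flacon [321.4  88. ]
om [229.  102.6]
of [333.3 243. ]
```

View pics/w1m.png

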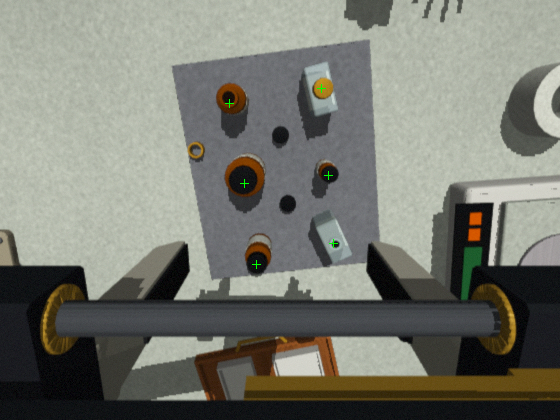

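Run:
```python
from h import *
s=robot.read_state(); c=robot.read_camera('wrist'); img=c['pixels']
ct=robot.read_camera('top'); it=ct['pixels']
pts={'large':(.464,.1944,.085,17),'medium':(.4764,.0869,.077,13.5),'small':(.5658,.201,.067,10.5),'flacon':(.5529,.3015,.079,11.5)}
def blob(im,c,s,p,k):
    u=proj(c,p[:3],s); e=proj(c,(p[0]+p[3]/1000,p[1],p[2]),s); r=np.linalg.norm(e-u)
    hsv=cv2.cvtColor(im,cv2.COLOR_RGB2HSV).astype(int)
    m=((hsv[...,2]<45) if k!='flacon' else ((hsv[...,1]>120)&(hsv[...,2]>90))).astype(np.uint8)
    n,l,st,ce=cv2.connectedComponentsWithStats(m); 
    d=np.linalg.norm(ce-u,axis=1)+ (st[:,4]<8)*99; i=d.argmin()
    return ce[i],st[i,2:5],r
for k,p in pts.items():
    for nm,im,cc,ss in(('w',img,c,s),('t',it,ct,None)):
        ce,st,r=blob(im,cc,ss,p,k); print(k,nm,np.round(ce,1),st,round(r,1),np.round(atz(cc,ce,p[2],ss),4))
a=cv2.cvtColor(img,cv2.COLOR_RGB2BGR)
cv2.imwrite('pics/w1z.png',cv2.resize(a[50:290,180:380],(660,800))[:600] if 0 else cv2.resize(a[50:130,200:360],(800,400),interpolation=cv2.INTER_CUBIC))
for d in robot.trace('wrist','flacon_center'):
    mk=d['pixels'].astype(np.uint8); cs,_=cv2.findContours(mk,0,1); r=cv2.minAreaRect(max(cs,key=cv2.contourArea)); print(d['p'],r)
```

```text
large w [242.7 179.7] [ 28  28 622] 14.3 [0.4625 0.1982 0.085 ]
large t [247.5 246.8] [ 70 235 769] 7.0 [0.455  0.1507 0.085 ]
medium w [256.5 262.5] [ 20  22 360] 10.5 [0.4769 0.089  0.077 ]
medium t [273.4 238.2] [10 11 89] 5.5 [0.4755 0.0875 0.077 ]
small w [329.  174.1] [ 17  17 228] 8.5 [0.5671 0.2022 0.067 ]
small t [220.8 198.8] [ 39 135 139] 4.2 [0.576  0.2181 0.067 ]
flacon w [323.   87.9] [ 19  21 312] 10.2 [0.5546 0.3017 0.079 ]
flacon t [219.  273.4] [ 9  8 25] 4.6 [0.3915 0.2202 0.079 ]
0.69 ((318.62255859375, 89.5105972290039), (51.22536087036133, 29.210514068603516), 76.50426483154297)
```

View pics/w1z.png

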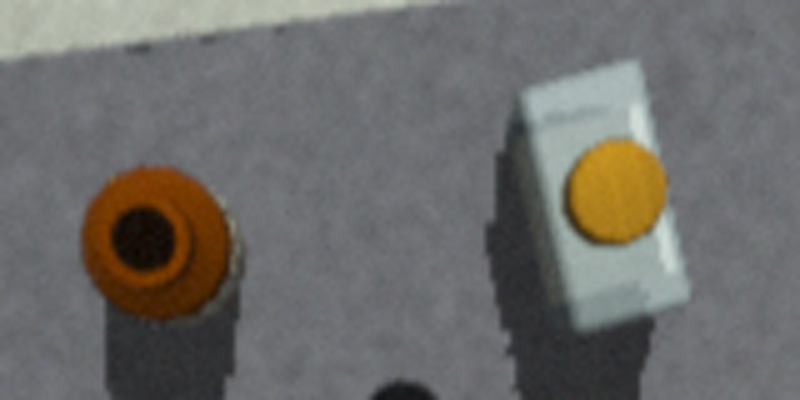

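Run:
```python
from h import *
s=robot.read_state(); c=robot.read_camera('wrist')
W=np.array([atz(c,(200+x/5,50+y/5),.059,s)[:2] for x,y in [(522,92),(638,60),(690,298),(580,332)]])
print(W.mean(0),np.linalg.norm(np.diff(W,axis=0),axis=1))
for i,j in ((3,0),(2,1),(0,1),(3,2)): d=W[j]-W[i]; print(np.degrees(np.arctan2(d[1],d[0])))
```

```text
[0.55587053 0.30127922] [0.02759937 0.05490324 0.02726819]
105.6914361059603
105.34466214253456
14.631053857328059
16.87714029151096
```

{"method": "jog_arm", "body": {
  "commands": [
    [[0,-0.8,0],[0,0,0],-1],
    [[0,-0.8,0],[0,0,0],-1],
    [[0,-0.8,0],[0,0,0],-1],
    [[0,-0.8,0],[0,0,0],-1],
    [[0,-0.8,0],[0,0,0],-1],
    [[0,-0.8,0],[0,0,0],-1],
    [[0,-0.8,0],[0,0,0],-1],
    [[0,-0.8,0],[0,0,0],-1],
    [[0,-0.8,0],[0,0,0],-1],
    [[0,-0.8,0],[0,0,0],-1]
  ]
}}

```text
t: 4.7
tool_pos: [0.5044, -0.2805, 0.2866]
orientation: [-2.219, -2.223, -0.0]
force: [-0.4, 0.5, -0.8]
opening: 0.0932
```

Run:
```python
from h import *
s,c=shot('wrist','w2.png'); print(s['t'],s['tool_pos'],s['orientation'])
a=cv2.imread('pics/w2.png'); cv2.imwrite('pics/w2z.png',cv2.resize(a[40:265,100:400],(800,600),interpolation=cv2.INTER_CUBIC))
```

```text
4.7 [ 0.50441824 -0.28045015  0.28661985] [-2.21857149e+00 -2.22319519e+00 -2.28869478e-04]
```

View pics/w2.png

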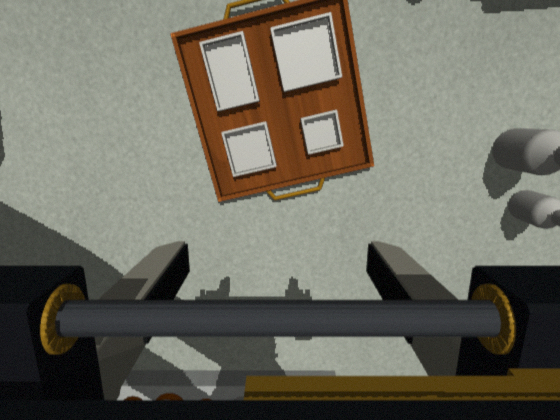

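View pics/w2z.png

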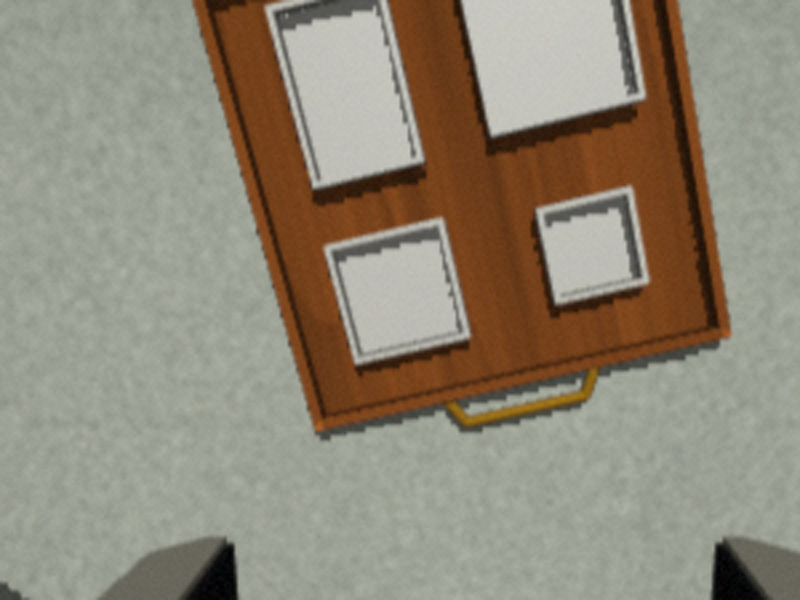

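```bash
cat > m2.py <<'E'
from h import *
s=robot.read_state(); cw=robot.read_camera('wrist'); ct=robot.read_camera('top'); cs_=robot.read_camera('scene')
g={'pocket_large':((.538,-.128),76,76),'pocket_medium':((.4645,-.2476),61,61),'pocket_small':((.562,-.225),48,48),'pocket_flacon':((.44,-.157),56,84)}
for m,(xy,a,b) in g.items():
  for nm,c,ss in (('w',cw,s),('t',ct,None),('s',cs_,None)):
    u=proj(c,(*xy,.02),ss); im=cv2.cvtColor(c['pixels'],cv2.COLOR_RGB2HSV).astype(int)
    mk=((im[...,1]<60)).astype(np.uint8)
    n,l,st,ce=cv2.connectedComponentsWithStats(mk,connectivity=4); i=l[int(round(u[1])),int(round(u[0]))]
    if i==0 or st[i,4]>9000: print(m,nm,'fail',st[i]); continue
    q=cv2.convexHull(np.argwhere(l==i)[:,::-1].astype(np.int32))[:,0,:]
    for z in (.012,.02,.028):
        W=np.array([atz(c,v,z,ss)[:2] for v in q],np.float32)*1000
        r=cv2.minAreaRect(W); print(m,nm,z,np.round(r[0],1),np.round(r[1],1),round(r[2],1),'exp',a,b)
E
python3 m2.py
```

```text
pocket_large w 0.012 [ 540.6 -130. ] [78.2 79. ] 13.3 exp 76 76
pocket_large w 0.02 [ 540.  -131.3] [76.9 77.6] 13.3 exp 76 76
pocket_large w 0.028 [ 539.4 -132.7] [75.6 76.3] 13.3 exp 76 76
pocket_large t 0.012 [ 539.3 -131. ] [76.6 80.2] 13.4 exp 76 76
pocket_large t 0.02 [ 538.5 -129.6] [76.1 79.7] 13.4 exp 76 76
pocket_large t 0.028 [ 537.7 -128.2] [75.6 79.1] 13.4 exp 76 76
pocket_large s 0.012 [ 536.8 -133.5] [95.8 88.4] 13.0 exp 76 76
pocket_large s 0.02 [ 545.6 -124.5] [94.6 87.4] 13.0 exp 76 76
pocket_large s 0.028 [ 554.4 -115.5] [93.5 86.4] 13.0 exp 76 76
pocket_medium w 0.012 [ 465.1 -252.2] [62.6 62.9] 13.1 exp 61 61
pocket_medium w 0.02 [ 465.8 -251.5] [61.6 61.9] 13.1 exp 61 61
pocket_medium w 0.028 [ 466.5 -250.7] [60.5 60.8] 13.1 exp 61 61
pocket_medium t 0.012 [ 464.3 -251.4] [62.  66.8] 12.1 exp 61 61
pocket_medium t 0.02 [ 464.  -249.2] [61.6 66.4] 12.1 exp 61 61
pocket_medium t 0.028 [ 463.7 -247.1] [61.2 66. ] 12.1 exp 61 61
pocket_medium s 0.012 [ 462.1 -254. ] [83.1 75.3] 12.8 exp 61 61
pocket_medium s 0.02 [ 471.8 -243.6] [82.1 74.4] 12.8 exp 61 61
pocket_med
[... 507 characters left out ...]
_small s 0.02 [ 568.7 -221.5] [67.7 60.3] 15.7 exp 48 48
pocket_small s 0.028 [ 577.2 -211.3] [66.9 59.6] 15.7 exp 48 48
pocket_flacon w 0.012 [ 441.9 -153.1] [57.9 87. ] 13.2 exp 56 84
pocket_flacon w 0.02 [ 442.9 -154.1] [56.9 85.5] 13.2 exp 56 84
pocket_flacon w 0.028 [ 444. -155.] [55.9 84. ] 13.2 exp 56 84
pocket_flacon t 0.012 [ 441.7 -153.7] [57.  88.3] 13.1 exp 56 84
pocket_flacon t 0.02 [ 441.6 -152.2] [56.6 87.7] 13.1 exp 56 84
pocket_flacon t 0.028 [ 441.4 -150.7] [56.3 87.1] 13.1 exp 56 84
pocket_flacon s 0.012 [ 439.3 -156.5] [77.3 96.4] 13.3 exp 56 84
pocket_flacon s 0.02 [ 449.3 -147.2] [76.4 95.3] 13.3 exp 56 84
pocket_flacon s 0.028 [ 459.2 -137.9] [75.5 94.1] 13.3 exp 56 84
```

```bash
cat > m3.py <<'E'
from h import *
s=robot.read_state(); cw=robot.read_camera('wrist'); c=robot.read_camera('scene')
g={'large':((.540,-.1315),76,76),'medium':((.4659,-.2514),61,61),'small':((.5625,-.2284),48,48),'flacon':((.443,-.1542),56,84)}
th=np.radians(13.3); A=np.array([[np.cos(th),-np.sin(th)],[np.sin(th),np.cos(th)]])
for m,(xy,a,b) in g.items():
    u=proj(c,(*xy,.02)); im=cv2.cvtColor(c['pixels'],cv2.COLOR_RGB2HSV).astype(int)
    mk=((im[...,1]<60)).astype(np.uint8)
    n,l,st,ce=cv2.connectedComponentsWithStats(mk,connectivity=4); i=l[int(round(u[1])),int(round(u[0]))]
    q=np.argwhere(l==i)[:,::-1]; print(m,'obs left/right/top',q[:,0].min(),q[:,0].max()+1,q[:,1].min(), q[:,1].max()+1)
    for z in (.016,.02,.024,.028,.032):
        W=[]
        for sx,sy in((-1,-1),(-1,1),(1,1),(1,-1)):
            p0=np.array(xy)+A@np.array([sx*a,sy*b])/2000
            pw=proj(cw,(*p0,.022),s); W.append(proj(c,atz(cw,pw,z,s)))
        W=np.array(W); print('   ',z,np.round([W[:,0].min(),W[:,0].max(),W[:,1].min()],1))
E
python3 m3.py
```

```text
large obs left/right/top 203 246 183 210
    0.016 [201.9 245.6 184.4]
    0.02 [201.8 245.2 183. ]
    0.024 [201.7 244.8 181.6]
    0.028 [201.6 244.4 180.1]
    0.032 [201.5 244.  178.7]
medium obs left/right/top 194 226 160 179
    0.016 [193.2 225.7 160.5]
    0.02 [193.2 225.5 159.3]
    0.024 [193.1 225.2 158.2]
    0.028 [193.1 225.  157. ]
    0.032 [193.1 224.8 155.8]
small obs left/right/top 176 203 179 197
    0.016 [174.8 202.2 179.9]
    0.02 [174.9 202.2 178.5]
    0.024 [175.1 202.1 177.2]
    0.028 [175.2 202.  175.8]
    0.032 [175.3 201.9 174.4]
flacon obs left/right/top 224 264 166 188
    0.016 [223.7 263.5 167.5]
    0.02 [223.5 263.1 166.3]
    0.024 [223.2 262.6 165. ]
    0.028 [223.  262.1 163.8]
    0.032 [222.8 261.6 162.5]
```

{"method": "jog_arm", "body": {
  "commands": [
    [[-0.069,0.796,-0.2],[0,0,0],-1],
    [[-0.069,0.796,-0.2],[0,0,0],-1],
    [[-0.069,0.796,-0.2],[0,0,0],-1],
    [[-0.069,0.796,-0.2],[0,0,0],-1],
    [[-0.069,0.796,-0.2],[0,0,0],-1],
    [[-0.069,0.796,-0.2],[0,0,0],-1],
    [[-0.069,0.796,-0.2],[0,0,0],-1],
    [[-0.069,0.796,-0.2],[0,0,0],-1],
    [[-0.069,0.796,-0.25],[0,0,0],-1],
    [[-0.069,0.796,-0.25],[0,0,0],-1]
  ]
}}

```text
t: 6.25
tool_pos: [0.4608, 0.1977, 0.1347]
orientation: [-2.214, -2.226, 0.007]
force: [-0.6, -0.2, -0.5]
opening: 0.0928
```

Run:
```python
from h import *
s,c=shot('wrist','w3.png'); print(s['t'],s['tool_pos'],s['orientation'])
for p in [(.463,.197,.085),(.463,.222,.063),(.463,.197,.003)]: print(proj(c,p,s))
```

```text
6.25 [0.4608225  0.19765053 0.13473425] [-2.21387767 -2.22636476  0.00690559]
[280.63828956 214.54860763]
[280.76074291 176.79787328]
[280.27720102 191.6332423 ]
```

View pics/w3.png

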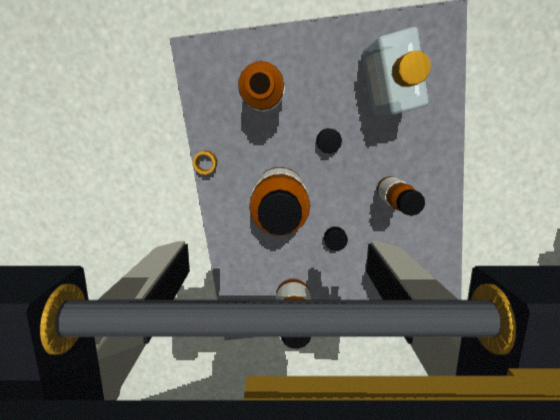

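{"method": "jog_arm", "body": {
  "commands": [
    [[0.003,0.001,-0.1],[0,0,0],-1],
    [[0.003,0.001,-0.183],[0,0,0],-1],
    [[0.003,0.001,-0.183],[0,0,0],-1],
    [[0.003,0.001,-0.183],[0,0,0],-1],
    [[0.003,0.001,-0.183],[0,0,0],1],
    [[0.003,0.001,-0.183],[0,0,0],1],
    [[0.003,0.001,-0.183],[0,0,0],1],
    [[0.003,0.001,-0.183],[0,0,0],1],
    [[0.003,0.001,-0.183],[0,0,0],1],
    [[0.003,0.001,-0.183],[0,0,0],1]
  ],
  "newtons": 20
}}

```text
t: 7.55
tool_pos: [0.4637, 0.198, 0.0267]
orientation: [-2.216, -2.226, 0.004]
force: [-1.7, -1.0, 1.4]
opening: 0.0485
```

{"method": "jog_arm", "body": {
  "commands": [
    [[0,0,0.1],[0,0,0],1],
    [[0,0,0.2],[0,0,0],1],
    [[0,0,0.217],[0,0,0],1],
    [[0.03,-0.1,0.217],[0,0,0],1],
    [[0.05,-0.2,0.217],[0,0,0],1],
    [[0.07,-0.3,0.217],[0,0,0],1],
    [[0.1,-0.4,0.217],[0,0,0],1],
    [[0.12,-0.5,0.217],[0,0,0],1],
    [[0.126,-0.548,0.217],[0,0,0],1],
    [[0.126,-0.548,0.217],[0,0,0],1]
  ]
}}

```text
t: 8.8
tool_pos: [0.5383, -0.1328, 0.1549]
orientation: [-2.218, -2.22, 0.006]
force: [0.2, 0.5, -1.8]
opening: 0.0483
```

Run:
```python
from h import *
s,c=shot('wrist','w4.png'); print(s['t'],s['tool_pos'],s['orientation'],s['opening'],s['force'])
```

```text
8.8 [ 0.53834759 -0.13276835  0.15488169] [-2.21803918 -2.22031861  0.00620198] 0.048306233095438016 [ 0.19847524  0.52579452 -1.78126368]
```

View pics/w4.png

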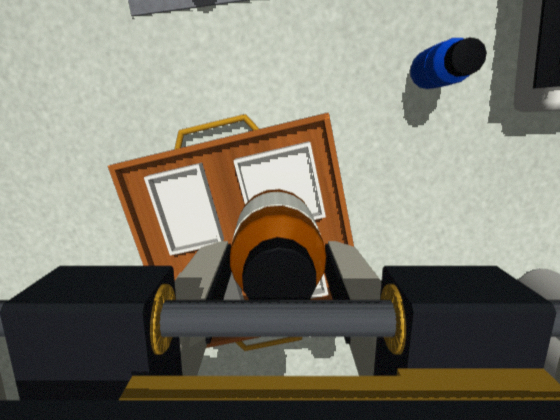

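{"method": "jog_arm", "body": {
  "commands": [
    [[0.002,0.003,-0.09],[0,0,0],1],
    [[0.002,0.003,-0.15],[0,0,0],1],
    [[0.002,0.003,-0.18],[0,0,0],1],
    [[0.002,0.003,-0.19],[0,0,0],1],
    [[0.002,0.003,-0.19],[0,0,0],1],
    [[0.002,0.003,-0.195],[0,0,0],1],
    [[0.002,0.003,-0.195],[0,0,0],1]
  ]
}}

```text
t: 9.72
tool_pos: [0.5402, -0.1297, 0.039]
orientation: [-2.217, -2.222, 0.004]
force: [0.2, -0.8, -1.7]
opening: 0.0489
```

Run:
```python
from h import *
s,c=shot('wrist','w5.png'); print(s['t'],s['tool_pos'],s['opening'],s['force'])
shot('scene','s5.png'); a=cv2.imread('pics/s5.png'); cv2.imwrite('pics/s5z.png',cv2.resize(a[130:250,150:310],(800,600),interpolation=cv2.INTER_CUBIC))
```

```text
9.725 [ 0.54021128 -0.12968678  0.03897229] 0.0489093927312842 [ 0.22189133 -0.82453387 -1.74335639]
```

View pics/s5z.png

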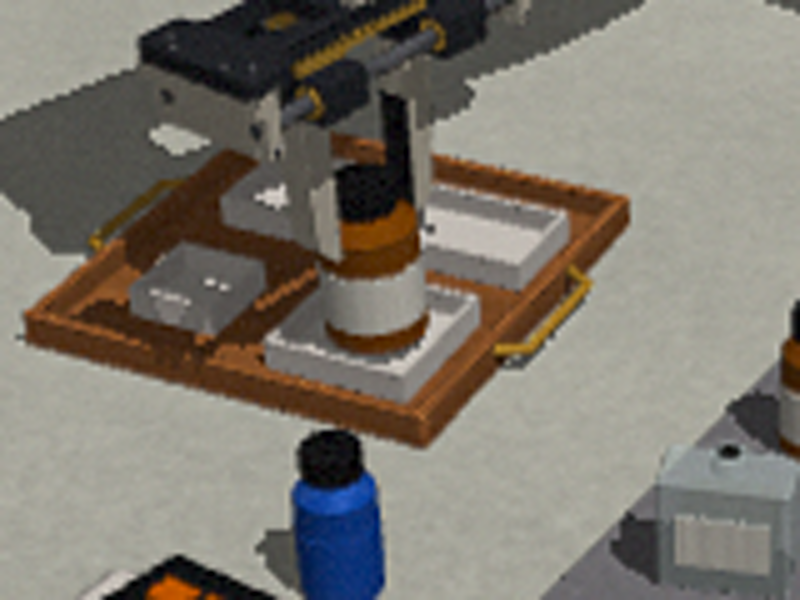

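{"method": "jog_arm", "body": {
  "commands": [
    [[-0.001,-0.001,-0.003],[0,0,0],1],
    [[-0.001,-0.001,-0.006],[0,0,0],1],
    [[-0.001,-0.001,-0.008],[0,0,0],1],
    [[-0.001,-0.001,-0.008],[0,0,0],1]
  ]
}}

```text
t: 10.32
tool_pos: [0.5392, -0.1302, 0.0337]
orientation: [-2.217, -2.222, 0.005]
force: [0.2, 0.1, -1.7]
opening: 0.0485
```

{"method": "jog_arm", "body": {
  "commands": [
    [[0,0,-0.002],[0,0,0],1],
    [[0,0,-0.003],[0,0,0],1],
    [[0,0,-0.004],[0,0,0],1],
    [[0,0,-0.004],[0,0,0],1]
  ]
}}

```text
t: 10.82
tool_pos: [0.5392, -0.1302, 0.0318]
orientation: [-2.217, -2.222, 0.005]
force: [-3.5, 1.0, 4.9]
opening: 0.0487
```

{"method": "jog_arm", "body": {
  "commands": [
    [[0,0,0],[0,0,0],-0.5],
    [[0,0,0],[0,0,0],-0.5],
    [[0,0,0],[0,0,0],-0.5],
    [[0,0,0.08],[0,0,0],-0.5],
    [[0,0,0.16],[0,0,0],-0.5],
    [[0,0,0.2],[0,0,0],-0.5],
    [[0,0,0.2],[0,0,0],-0.5]
  ]
}}

```text
t: 11.7
tool_pos: [0.541, -0.1308, 0.1543]
orientation: [2.218, 2.223, -0.001]
force: [0.4, 0.3, -1.5]
opening: 0.0695
```

{"method": "jog_arm", "body": {
  "commands": [
    [[-0.03,0.1,0],[0,0,0],-0.4],
    [[-0.06,0.2,0],[0,0,0],-0.4],
    [[-0.09,0.3,0],[0,0,0],-0.4],
    [[-0.1045,0.364,0],[0,0,0],-0.4],
    [[-0.1045,0.364,-0.02],[0,0,0],-0.4],
    [[-0.1045,0.364,-0.03],[0,0,0],-0.4],
    [[-0.1045,0.364,-0.03],[0,0,0],-0.4]
  ]
}}

```text
t: 12.58
tool_pos: [0.4776, 0.0864, 0.1346]
orientation: [-2.221, -2.222, 0.005]
force: [0.7, 0.0, -0.6]
opening: 0.0648
```

Run:
```python
from h import *
s,c=shot('wrist','w6.png'); print(s['t'],s['tool_pos'],s['opening'],s['force'])
print(proj(c,(.4765,.088,.077),s))
shot('scene','s6.png')
```

```text
12.575 [0.47759307 0.08639851 0.13461112] 0.0647989137599447 [ 0.74752796  0.01504658 -0.58014424]
[276.22666909 208.89873908]
```

View pics/w6.png

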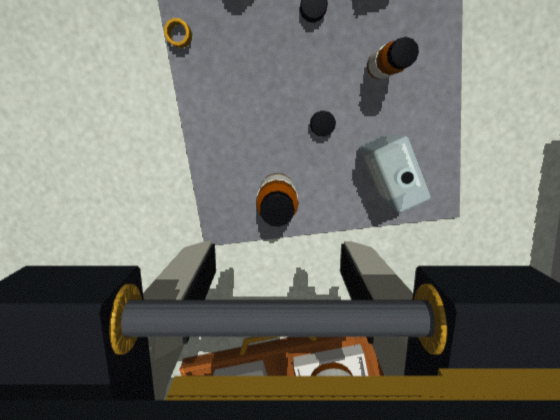

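View pics/s6.png

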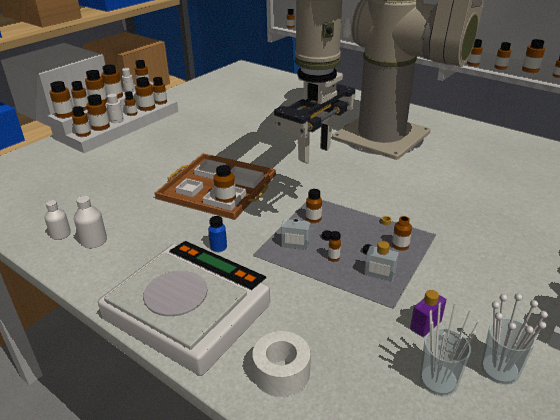

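{"method": "jog_arm", "body": {
  "commands": [
    [[-0.001,0.004,-0.09],[0,0,0],-0.4],
    [[-0.001,0.004,-0.16],[0,0,0],-0.4],
    [[-0.001,0.004,-0.183],[0,0,0],-0.4],
    [[-0.001,0.004,-0.183],[0,0,0],-0.4],
    [[-0.001,0.004,-0.183],[0,0,0],1],
    [[-0.001,0.004,-0.183],[0,0,0],1],
    [[-0.001,0.004,-0.183],[0,0,0],1],
    [[-0.001,0.004,-0.183],[0,0,0],1],
    [[-0.001,0.004,-0.183],[0,0,0],1]
  ]
}}

```text
t: 13.8
tool_pos: [0.478, 0.089, 0.0265]
orientation: [2.22, 2.221, -0.002]
force: [-2.0, 0.8, 3.9]
opening: 0.0263
```

Run:
```python
from h import *
s,c=shot('wrist','w7.png'); print(s['t'],s['tool_pos'],s['opening'],s['force'])
shot('scene','s7.png'); a=cv2.imread('pics/s7.png'); cv2.imwrite('pics/s7z.png',cv2.resize(a[140:290,240:440],(800,600),interpolation=cv2.INTER_CUBIC))
```

```text
13.8 [0.47800062 0.08897775 0.02651304] 0.02628129237289146 [-2.01207057  0.79848375  3.92168825]
```

View pics/w7.png

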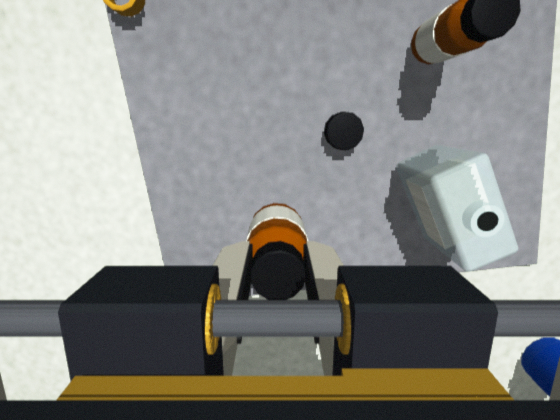

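View pics/s7z.png

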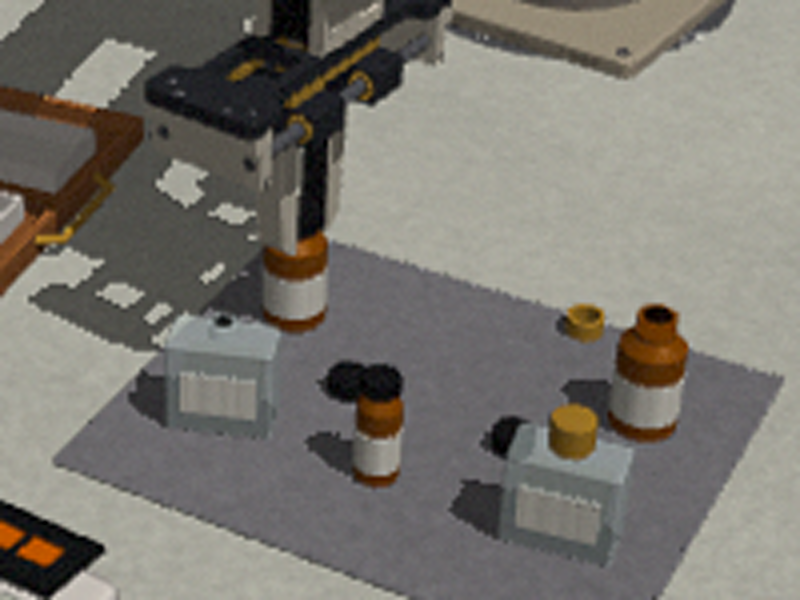

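Run:
```python
from h import *
s=robot.read_state(); c=robot.read_camera('scene'); a=cv2.cvtColor(c['pixels'],cv2.COLOR_RGB2BGR)[140:290,240:440]
a=cv2.resize(a,(800,600),interpolation=cv2.INTER_CUBIC)
p=s['tool_pos']
for P,col in [((p[0]+.0131,p[1],p[2]),(0,255,0)),((p[0]-.0131,p[1],p[2]),(0,255,0)),((p[0]+.0131,p[1],p[2]+.019),(255,0,255)),((.477,.089,.003),(0,0,255)),((.477,.089,.077),(255,255,0)),((.477,.089,.055),(255,255,0))]:
    u=(proj(c,P)-[240,140])*4; print(u); cv2.drawMarker(a,tuple(int(x) for x in u),col,0,12,2)
cv2.imwrite('pics/s7m.png',a); print(s['q'])
```

```text
[281.50477756 294.14974725]
[308.00634079 273.21337339]
[282.17154194 266.10062069]
[294.91572235 316.66094796]
[298.01626471 207.42076149]
[297.07133277 240.71317582]
[ 0.08015465 -0.03611389  1.9638661  -0.0019642   1.21395702  0.080328  ]
```

View pics/s7m.png

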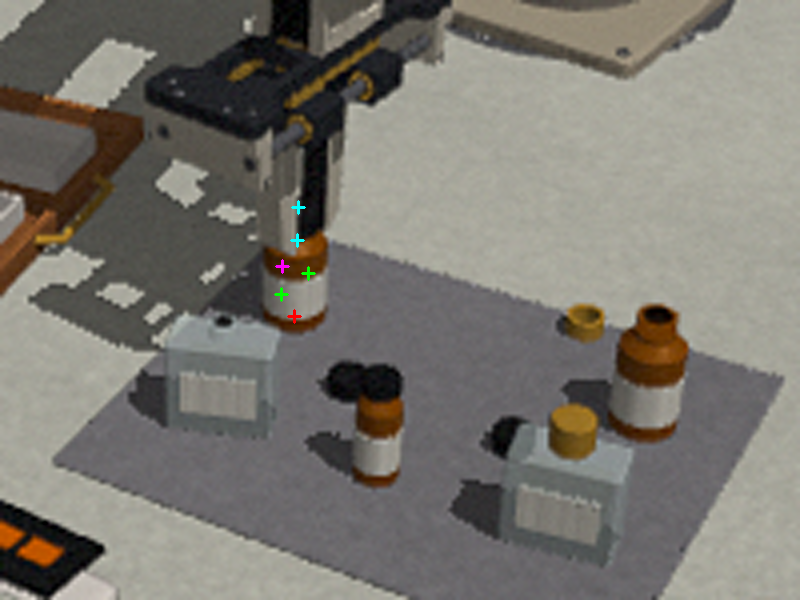

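Run:
```python
from h import *
s=robot.read_state(); c=robot.read_camera('wrist'); T=np.array(c['tool_from_camera']); print(np.round(T,4))
f=K(c)
for z in (0,-.01,-.02,-.03,-.04):
  for h in (.0465,.0132):
    out=[]
    for sg in(-1,1):
        for x in (.0075,-.0075):
            p=T[:3,:3].T@(np.array([x,sg*h,z])-T[:3,3]); out+=list(np.round([c['cx']+f*p[0]/p[2],c['cy']+f*p[1]/p[2]]))
    print(z,h,[float(o) for o in out])
```

```text
[[-2.000e-04 -9.670e-01 -2.549e-01  7.000e-02]
 [ 1.000e+00 -2.000e-04  1.000e-04  1.000e-04]
 [-1.000e-04 -2.549e-01  9.670e-01 -1.985e-01]
 [ 0.000e+00  0.000e+00  0.000e+00  1.000e+00]]
0 0.0465 [201.0, 224.0, 202.0, 247.0, 354.0, 224.0, 353.0, 247.0]
0 0.0132 [256.0, 224.0, 256.0, 247.0, 299.0, 224.0, 299.0, 247.0]
-0.01 0.0465 [197.0, 229.0, 199.0, 254.0, 358.0, 229.0, 356.0, 254.0]
-0.01 0.0132 [255.0, 229.0, 255.0, 254.0, 300.0, 229.0, 300.0, 254.0]
-0.02 0.0465 [193.0, 235.0, 195.0, 260.0, 362.0, 235.0, 360.0, 260.0]
-0.02 0.0132 [253.0, 235.0, 254.0, 260.0, 301.0, 235.0, 301.0, 260.0]
-0.03 0.0465 [188.0, 241.0, 190.0, 268.0, 366.0, 241.0, 365.0, 268.0]
-0.03 0.0132 [252.0, 241.0, 253.0, 268.0, 303.0, 241.0, 302.0, 268.0]
-0.04 0.0465 [183.0, 249.0, 185.0, 276.0, 371.0, 248.0, 369.0, 276.0]
-0.04 0.0132 [251.0, 249.0, 251.0, 276.0, 304.0, 249.0, 304.0, 276.0]
```

Run:
```python
import cv2
a=cv2.imread('pics/w6.png'); cv2.imwrite('pics/w6z.png',cv2.resize(a[220:320,160:400],(800,333),interpolation=cv2.INTER_CUBIC))
a=cv2.imread('pics/w7.png'); cv2.imwrite('pics/w7z.png',cv2.resize(a[180:380,160:400],(720,600),interpolation=cv2.INTER_CUBIC))
```

```text
(no output)
```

View pics/w7z.png

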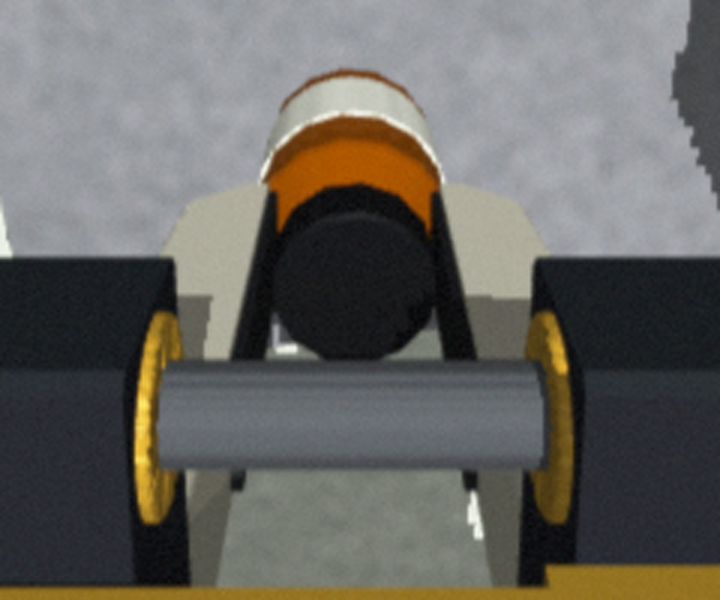

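{"method": "jog_arm", "body": {
  "commands": [
    [[0,0,0],[0,0,0],-0.3],
    [[0,0,0],[0,0,0],-0.3],
    [[0,0,0],[0,0,0],-0.3],
    [[0,0,-0.015],[0,0,0],-0.3],
    [[0,0,-0.028],[0,0,0],-0.3],
    [[0,0,-0.028],[0,0,0],-0.3],
    [[0,0,-0.028],[0,0,0],1],
    [[0,0,-0.028],[0,0,0],1],
    [[0,0,-0.028],[0,0,0],1],
    [[0,0,-0.028],[0,0,0],1]
  ],
  "newtons": 20
}}

```text
t: 15.25
tool_pos: [0.4783, 0.089, 0.01]
orientation: [2.22, 2.221, -0.001]
force: [0.3, -0.2, 0.7]
opening: 0.0351
```

Run:
```python
from h import *
s,c=shot('scene','s8.png'); print(s['t'],s['tool_pos'],s['opening'],s['force'])
a=cv2.imread('pics/s8.png'); cv2.imwrite('pics/s8z.png',cv2.resize(a[140:290,240:440],(800,600),interpolation=cv2.INTER_CUBIC))
```

```text
15.25 [0.47827019 0.08904963 0.00995186] 0.035140823614761695 [ 0.26072375 -0.16335014  0.69232452]
```

View pics/s8z.png

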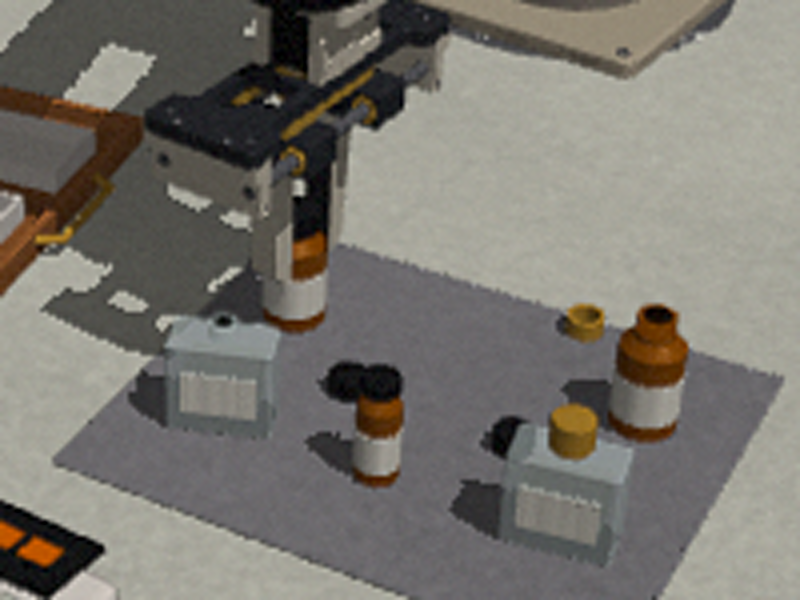

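{"method": "jog_arm", "body": {
  "commands": [
    [[0,0,0.08],[0,0,0],1],
    [[0,0,0.17],[0,0,0],1],
    [[0,-0.05,0.225],[0,0,0],1],
    [[-0.01,-0.15,0.225],[0,0,0],1],
    [[-0.02,-0.25,0.225],[0,0,0],1],
    [[-0.02,-0.35,0.225],[0,0,0],1],
    [[-0.021,-0.45,0.225],[0,0,0],1],
    [[-0.021,-0.54,0.225],[0,0,0],1],
    [[-0.021,-0.567,0.225],[0,0,0],1],
    [[-0.021,-0.567,0.225],[0,0,0],1]
  ]
}}

```text
t: 16.55
tool_pos: [0.4653, -0.2516, 0.1446]
orientation: [2.222, 2.219, -0.001]
force: [0.2, -0.2, -0.2]
opening: 0.0352
```

{"method": "jog_arm", "body": {
  "commands": [
    [[0,0,0],[0,0,0],1]
  ]
}}

```text
t: 16.68
tool_pos: [0.4654, -0.2501, 0.1444]
orientation: [-2.222, -2.221, 0.001]
force: [0.5, 0.7, -0.5]
opening: 0.0352
```

{"method": "jog_arm", "body": {
  "commands": [
    [[0,-0.001,-0.08],[0,0,0],1],
    [[0,-0.001,-0.15],[0,0,0],1],
    [[0,-0.001,-0.19],[0,0,0],1],
    [[0,-0.001,-0.204],[0,0,0],1],
    [[0,-0.001,-0.207],[0,0,0],1],
    [[0,-0.001,-0.21],[0,0,0],1],
    [[0,-0.001,-0.213],[0,0,0],1],
    [[0,-0.001,-0.213],[0,0,0],1]
  ]
}}

```text
t: 17.68
tool_pos: [0.4657, -0.2509, 0.0171]
orientation: [2.221, 2.22, -0.0]
force: [-0.3, -0.0, -0.7]
opening: 0.0349
```

{"method": "jog_arm", "body": {
  "commands": [
    [[0,0,-0.002],[0,0,0],1],
    [[0,0,-0.003],[0,0,0],1],
    [[0,0,-0.003],[0,0,0],1]
  ]
}}

```text
t: 18.05
tool_pos: [0.4657, -0.251, 0.0152]
orientation: [2.222, 2.22, -0.0]
force: [-0.2, -0.7, -1.1]
opening: 0.0349
```

Run:
```python
from h import *
s,c=shot('scene','s9.png'); print(s['t'],s['tool_pos'],s['opening'],s['force'])
a=cv2.imread('pics/s9.png'); cv2.imwrite('pics/s9z.png',cv2.resize(a[130:250,150:310],(800,600),interpolation=cv2.INTER_CUBIC))
```

```text
18.05 [ 0.46566663 -0.25096365  0.01522891] 0.03488777887886864 [-0.21318673 -0.68876976 -1.05751208]
```

View pics/s9z.png

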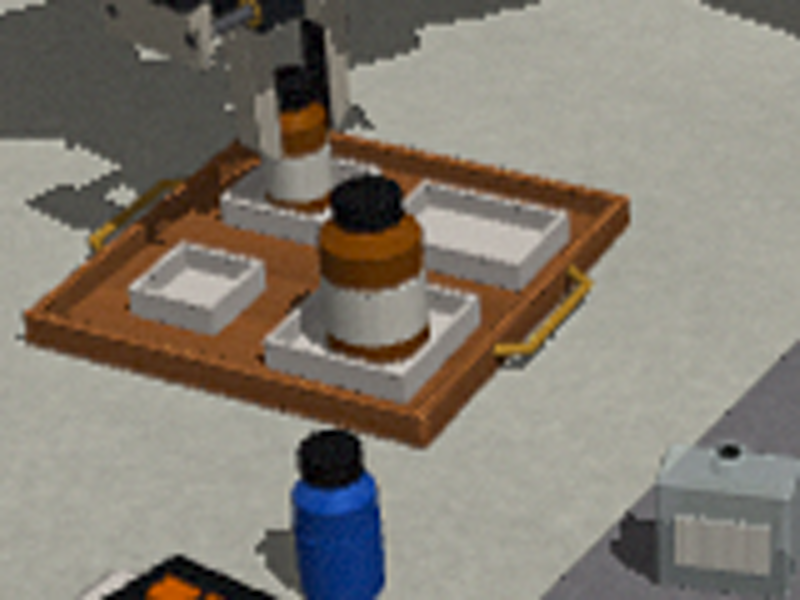

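{"method": "jog_arm", "body": {
  "commands": [
    [[0,0,-0.002],[0,0,0],1],
    [[0,0,-0.002],[0,0,0],1],
    [[0,0,-0.002],[0,0,0],-0.3],
    [[0,0,-0.002],[0,0,0],-0.3],
    [[0,0,-0.002],[0,0,0],-0.3],
    [[0,0,0.06],[0,0,0],-0.3],
    [[0,0,0.14],[0,0,0],-0.3],
    [[0,0,0.22],[0,0,0],-0.3],
    [[0,0,0.22],[0,0,0],-0.3]
  ]
}}

```text
t: 19.23
tool_pos: [0.4685, -0.2528, 0.1524]
orientation: [2.216, 2.214, 0.002]
force: [-1.1, 0.3, -0.6]
opening: 0.0605
```

{"method": "jog_arm", "body": {
  "commands": [
    [[0.02,0.1,0],[0,0,0],-0.2],
    [[0.04,0.2,0],[0,0,0],-0.2],
    [[0.06,0.3,0],[0,0,0],-0.2],
    [[0.08,0.4,0],[0,0,0],-0.2],
    [[0.11,0.5,0],[0,0,0],-0.2],
    [[0.13,0.6,0],[0,0,0],-0.2],
    [[0.15,0.7,0],[0,0,0],-0.2],
    [[0.164,0.758,-0.02],[0,0,0],-0.2],
    [[0.164,0.758,-0.05],[0,0,0],-0.2],
    [[0.164,0.758,-0.05],[0,0,0],-0.2]
  ]
}}

```text
t: 20.48
tool_pos: [0.5646, 0.2009, 0.1189]
orientation: [2.217, 2.217, -0.006]
force: [0.2, -0.3, 0.8]
opening: 0.0557
```

Run:
```python
from h import *
s,c=shot('wrist','w10.png'); print(s['t'],s['tool_pos'],s['opening'],s['orientation'])
print(proj(c,(.5668,.2018,.067),s))
s,c=shot('scene','s10.png')
a=cv2.imread('pics/s10.png'); cv2.imwrite('pics/s10z.png',cv2.resize(a[130:250,150:310],(800,600),interpolation=cv2.INTER_CUBIC))
```

```text
20.475 [0.56462093 0.20094689 0.1189189 ] 0.05571412266764236 [ 2.21697233  2.21651112 -0.00592954]
[280.18911422 211.46106401]
```

View pics/w10.png

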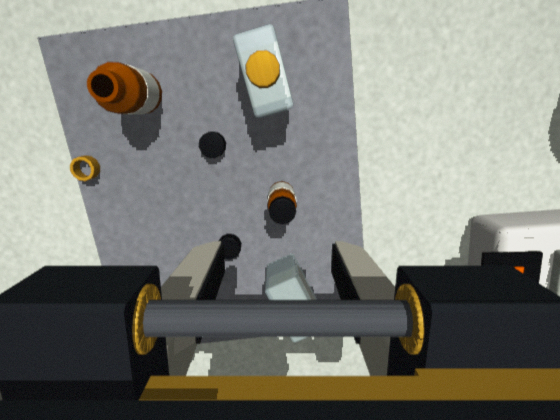

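View pics/s10z.png

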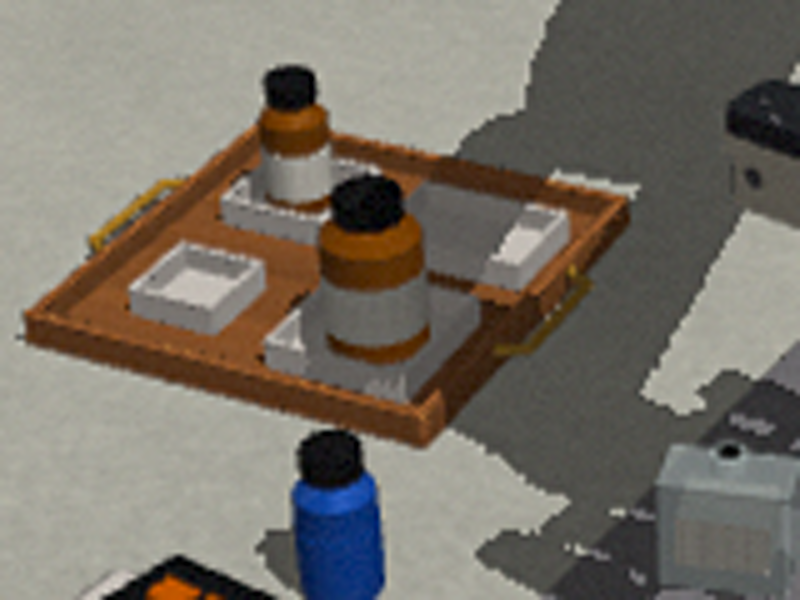

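{"method": "jog_arm", "body": {
  "commands": [
    [[0.005,0.003,-0.07],[0,0,0],-0.2],
    [[0.005,0.003,-0.14],[0,0,0],-0.2],
    [[0.005,0.003,-0.18],[0,0,0],-0.2],
    [[0.005,0.003,-0.193],[0,0,0],-0.2],
    [[0.005,0.003,-0.193],[0,0,0],1],
    [[0.005,0.003,-0.193],[0,0,0],1],
    [[0.005,0.003,-0.193],[0,0,0],1],
    [[0.005,0.003,-0.193],[0,0,0],1],
    [[0.005,0.003,-0.193],[0,0,0],1]
  ],
  "newtons": 15
}}

```text
t: 21.7
tool_pos: [0.5701, 0.2027, 0.0068]
orientation: [2.217, 2.213, 0.002]
force: [0.0, -0.5, 5.3]
opening: 0.0237
```

Run:
```python
from h import *
s,c=shot('scene','s11.png'); print(s['t'],s['tool_pos'],s['opening'],s['force'])
a=cv2.imread('pics/s11.png'); cv2.imwrite('pics/s11z.png',cv2.resize(a[140:290,240:440],(800,600),interpolation=cv2.INTER_CUBIC))
```

```text
21.7 [0.57006525 0.20274435 0.00683511] 0.023668107900082936 [ 0.02618192 -0.46984581  5.34959883]
```

View pics/s11z.png

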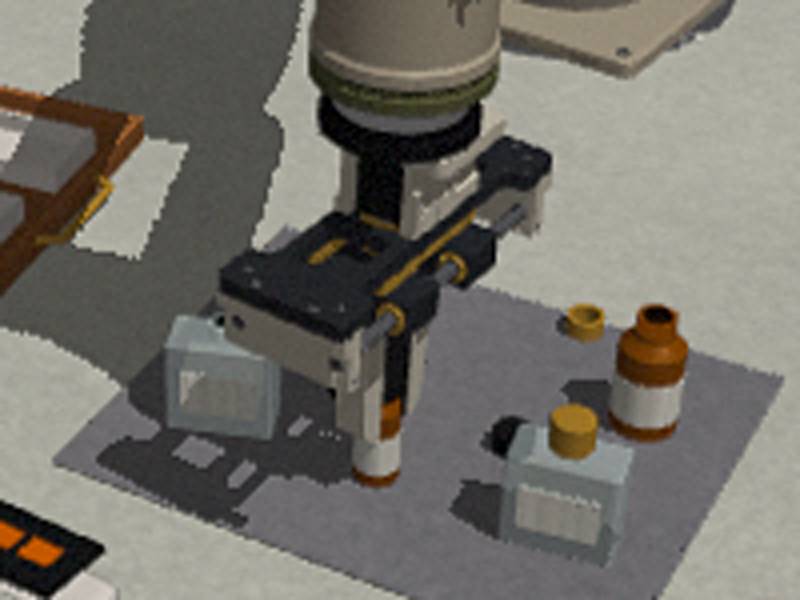

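{"method": "jog_arm", "body": {
  "commands": [
    [[0,0,0.03],[0,0,0],1],
    [[0,0,0.03],[0,0,0],1]
  ]
}}

```text
t: 22.0
tool_pos: [0.5717, 0.2032, 0.0272]
orientation: [2.215, 2.212, 0.007]
force: [-0.9, 0.0, 0.2]
opening: 0.0232
```

Run:
```python
from h import *
s,c=shot('scene','s12.png'); print(s['t'],s['tool_pos'],s['opening'],s['force'])
a=cv2.imread('pics/s12.png'); cv2.imwrite('pics/s12z.png',cv2.resize(a[140:290,240:440],(800,600),interpolation=cv2.INTER_CUBIC))
```

```text
22.0 [0.57170204 0.2032144  0.02720241] 0.023229911187991774 [-0.88468098  0.03676004  0.16661726]
```

View pics/s12z.png

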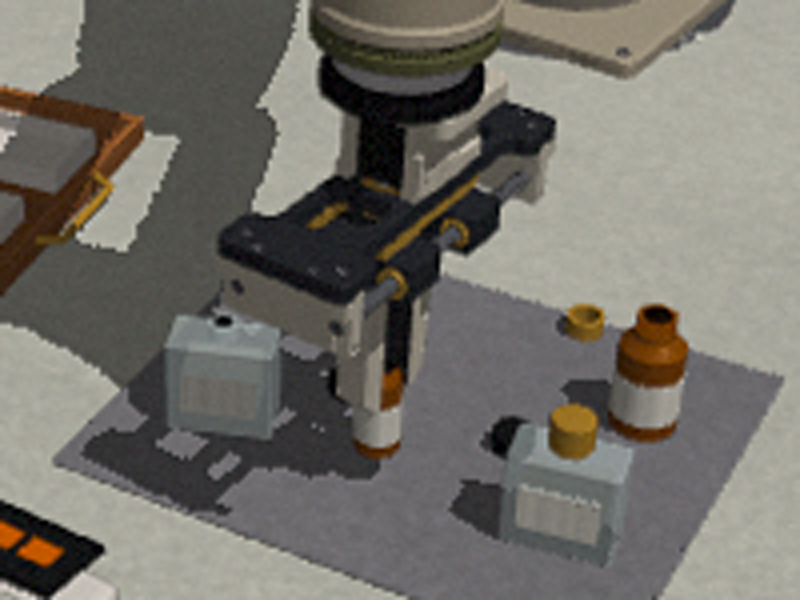

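{"method": "jog_arm", "body": {
  "commands": [
    [[0,0,0.08],[0,0,0],1],
    [[0,0,0.16],[0,0,0],1],
    [[0,-0.06,0.2],[0,0,0],1],
    [[0,-0.15,0.21],[0,0,0],1],
    [[0,-0.25,0.21],[0,0,0],1],
    [[0,-0.35,0.21],[0,0,0],1],
    [[-0.01,-0.45,0.21],[0,0,0],1],
    [[-0.015,-0.55,0.21],[0,0,0],1],
    [[-0.015,-0.65,0.21],[0,0,0],1],
    [[-0.015,-0.719,0.21],[0,0,0],1]
  ]
}}

```text
t: 23.3
tool_pos: [0.5613, -0.231, 0.1518]
orientation: [2.218, 2.211, 0.004]
force: [0.2, 0.0, -0.6]
opening: 0.0235
```

{"method": "jog_arm", "body": {
  "commands": [
    [[0,-0.02,0],[0,0,0],1],
    [[0,-0.02,0],[0,0,0],1]
  ]
}}

```text
t: 23.55
tool_pos: [0.5609, -0.2431, 0.1512]
orientation: [2.22, 2.21, 0.004]
force: [0.7, 0.6, -0.1]
opening: 0.0231
```

{"method": "jog_arm", "body": {
  "commands": [
    [[0.003,0.024,0],[0,0,0],1],
    [[0.003,0.024,-0.08],[0,0,0],1],
    [[0.003,0.024,-0.15],[0,0,0],1],
    [[0.003,0.024,-0.2],[0,0,0],1],
    [[0.003,0.024,-0.219],[0,0,0],1],
    [[0.003,0.024,-0.223],[0,0,0],1],
    [[0.003,0.024,-0.228],[0,0,0],1],
    [[0.003,0.024,-0.228],[0,0,0],1]
  ]
}}

```text
t: 24.55
tool_pos: [0.5636, -0.229, 0.0156]
orientation: [2.219, 2.209, 0.005]
force: [0.0, -0.5, -0.3]
opening: 0.0232
```

Run:
```python
from h import *
s,c=shot('scene','s13.png'); print(s['t'],s['tool_pos'],s['opening'],s['force'])
a=cv2.imread('pics/s13.png'); cv2.imwrite('pics/s13z.png',cv2.resize(a[130:250,150:310],(800,600),interpolation=cv2.INTER_CUBIC))
```

```text
24.55 [ 0.56359273 -0.22898808  0.01564682] 0.023227913231603725 [ 0.04398043 -0.4559695  -0.2901077 ]
```

View pics/s13z.png

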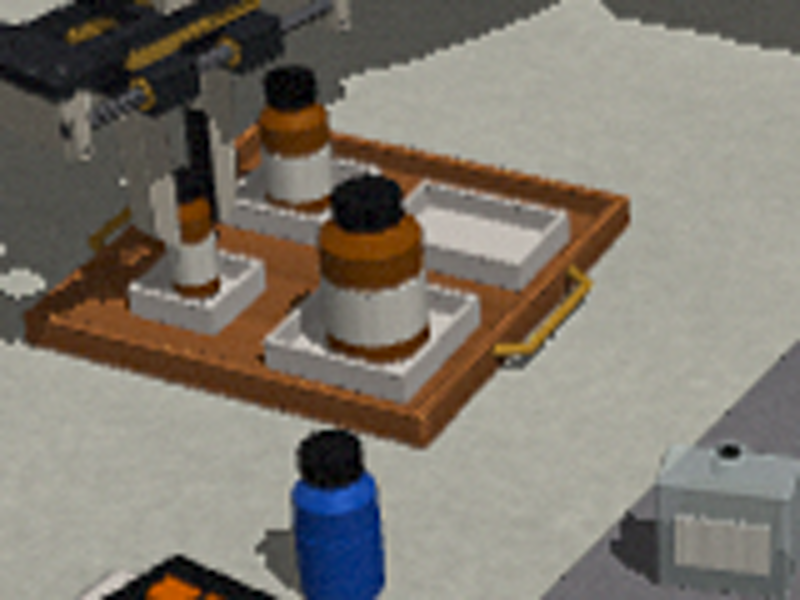

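{"method": "jog_arm", "body": {
  "commands": [
    [[0,0,-0.002],[0,0,0],1],
    [[0,0,-0.004],[0,0,0],1],
    [[0,0,-0.005],[0,0,0],1],
    [[0,0,-0.005],[0,0,0],1]
  ]
}}

```text
t: 25.1
tool_pos: [0.5634, -0.229, 0.0124]
orientation: [2.219, 2.209, 0.005]
force: [0.2, 0.5, -1.5]
opening: 0.0235
```

{"method": "jog_arm", "body": {
  "commands": [
    [[0,0,-0.002],[0,0,0],1],
    [[0,0,-0.003],[0,0,0],1],
    [[0,0,-0.003],[0,0,0],1]
  ]
}}

```text
t: 25.48
tool_pos: [0.5637, -0.2295, 0.0118]
orientation: [2.219, 2.208, 0.005]
force: [-2.7, 0.3, 7.5]
opening: 0.0235
```

{"method": "jog_arm", "body": {
  "commands": [
    [[0,0,0],[0,0,0],-0.2],
    [[0,0,0],[0,0,0],-0.2],
    [[0,0,0],[0,0,0],-0.2],
    [[0,0,0.06],[0,0,0],-0.2],
    [[0,0,0.14],[0,0,0],-0.2],
    [[0,0,0.22],[0,0,0],-0.2],
    [[0,0,0.23],[0,0,0],-0.2],
    [[0,0,0.23],[0,0,0],-0.2]
  ]
}}

```text
t: 26.48
tool_pos: [0.5638, -0.2296, 0.1497]
orientation: [2.218, 2.208, 0.005]
force: [0.4, 0.3, -0.4]
opening: 0.0557
```

{"method": "jog_arm", "body": {
  "commands": [
    [[0,0.1,0],[0,0,0.0],-0.4],
    [[0,0.2,0],[0,0,0.02],-0.4],
    [[0,0.3,0],[0,0,0.043],-0.4],
    [[0,0.4,0],[0,0,0.043],-0.4],
    [[0,0.5,0],[0,0,0.043],-0.4],
    [[-0.01,0.6,0],[0,0,0.043],-0.4],
    [[-0.01,0.7,0],[0,0,0.043],-0.4],
    [[-0.015,0.8,0],[0,0,0.043],-0.4],
    [[-0.015,0.87,0],[0,0,0.043],-0.4],
    [[-0.015,0.88,0],[0,0,0.043],-0.4]
  ]
}}

```text
t: 27.72
tool_pos: [0.5527, 0.3006, 0.1466]
orientation: [1.898, 2.492, 0.002]
force: [0.2, -0.8, 0.7]
opening: 0.0652
```

Run:
```python
from h import *
s,c=shot('wrist','w14.png'); print(s['t'],s['tool_pos'],s['opening'],s['orientation'],R.from_rotvec(s['orientation']).as_matrix()[:,1])
print(proj(c,(.5545,.3017,.079),s))
s,c=shot('scene','s14.png')
a=cv2.imread('pics/s14.png'); cv2.imwrite('pics/s14z.png',cv2.resize(a[130:250,150:310],(800,600),interpolation=cv2.INTER_CUBIC))
```

```text
27.725 [0.55267605 0.30061583 0.14655448] 0.06519904470907602 [1.89805384e+00 2.49218487e+00 2.07486989e-03] [0.9640048  0.26580631 0.00646214]
[279.60021461 206.58363352]
```

View pics/w14.png

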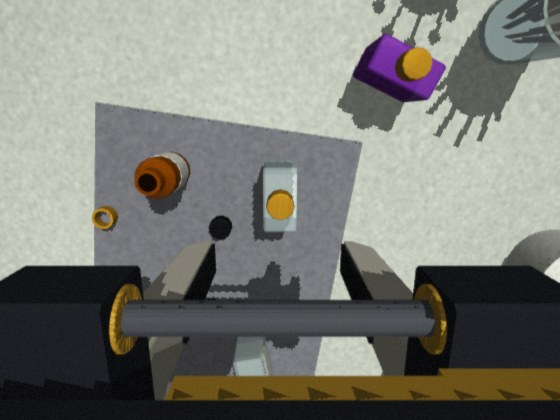

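View pics/s14z.png

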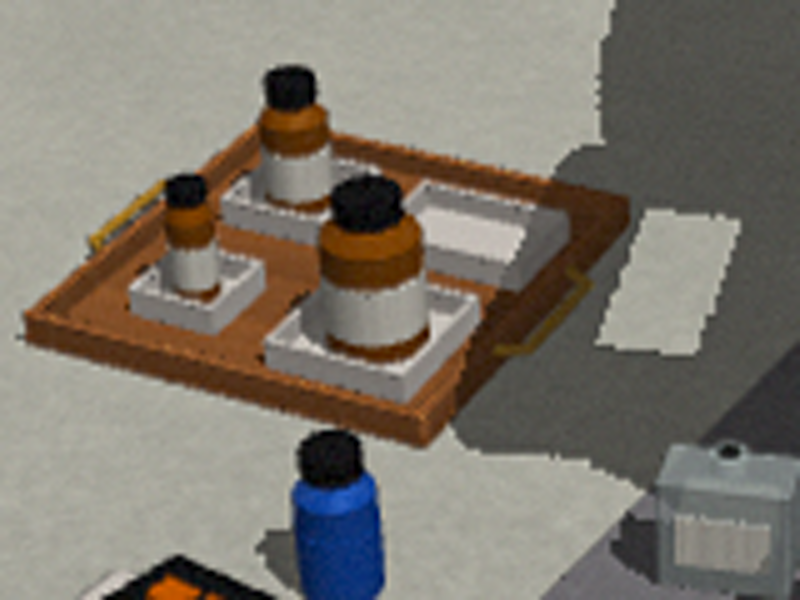

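{"method": "jog_arm", "body": {
  "commands": [
    [[0.004,0.002,-0.08],[0,0,0],-0.4],
    [[0.004,0.002,-0.16],[0,0,0],-0.4],
    [[0.004,0.002,-0.21],[0,0,0],-0.4],
    [[0.004,0.002,-0.234],[0,0,0],-0.4],
    [[0.004,0.002,-0.234],[0,0,0],1],
    [[0.004,0.002,-0.234],[0,0,0],1],
    [[0.004,0.002,-0.234],[0,0,0],1],
    [[0.004,0.002,-0.234],[0,0,0],1],
    [[0.004,0.002,-0.234],[0,0,0],1],
    [[0.004,0.002,-0.234],[0,0,0],1]
  ],
  "newtons": 25
}}

```text
t: 29.08
tool_pos: [0.5566, 0.2999, 0.008]
orientation: [1.899, 2.489, 0.005]
force: [-1.3, -0.7, 5.2]
opening: 0.0301
```

Run:
```python
from h import *
s,c=shot('scene','s15.png'); print(s['t'],s['tool_pos'],s['opening'],s['force'])
a=cv2.imread('pics/s15.png'); cv2.imwrite('pics/s15z.png',cv2.resize(a[140:290,240:440],(800,600),interpolation=cv2.INTER_CUBIC))
```

```text
29.075 [0.55662749 0.29991861 0.0080174 ] 0.030108459186691125 [-1.26543904 -0.67745684  5.24658222]
```

View pics/s15z.png

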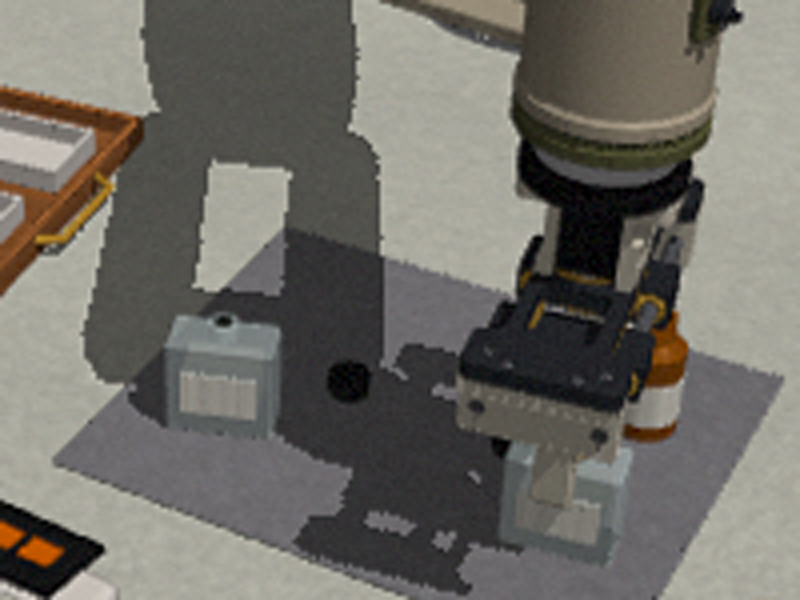

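{"method": "jog_arm", "body": {
  "commands": [
    [[0,0,0.08],[0,0,0],1],
    [[0,0,0.16],[0,0,0],1],
    [[0,0,0.235],[0,0,0],1],
    [[-0.02,-0.1,0.245],[0,0,0],1],
    [[-0.045,-0.2,0.245],[0,0,0],1],
    [[-0.07,-0.3,0.245],[0,0,-0.006],1],
    [[-0.095,-0.4,0.245],[0,0,-0.006],1],
    [[-0.12,-0.5,0.245],[0,0,-0.006],1],
    [[-0.145,-0.6,0.245],[0,0,-0.006],1],
    [[-0.17,-0.7,0.245],[0,0,-0.006],1]
  ]
}}

```text
t: 30.38
tool_pos: [0.4537, -0.1217, 0.1549]
orientation: [1.945, 2.453, 0.004]
force: [-0.2, -0.0, -1.9]
opening: 0.0301
```

Run:
```python
from h import *
s,c=shot('wrist','w16.png'); print(s['t'],s['tool_pos'],s['opening'],s['force'],R.from_rotvec(s['orientation']).as_matrix()[:,1])
```

```text
30.375 [ 0.45368491 -0.12167945  0.1548649 ] 0.030134143460047527 [-0.21573217 -0.02130582 -1.90088739] [0.97368943 0.22770324 0.00895143]
```

View pics/w16.png

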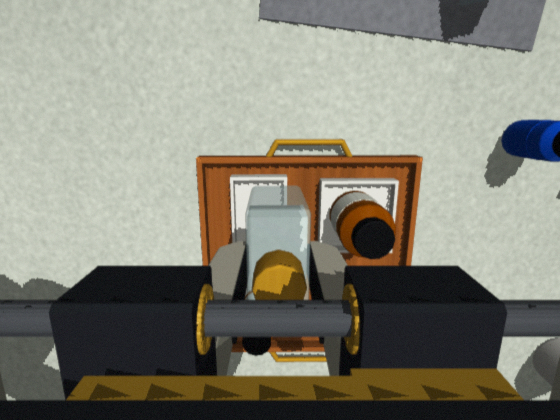

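{"method": "jog_arm", "body": {
  "commands": [
    [[-0.016,-0.055,0],[0,0,0],1],
    [[-0.016,-0.055,-0.05],[0,0,0],1],
    [[-0.016,-0.055,-0.1],[0,0,0],1],
    [[-0.016,-0.055,-0.15],[0,0,0],1],
    [[-0.016,-0.055,-0.18],[0,0,0],1],
    [[-0.016,-0.055,-0.2],[0,0,0],1],
    [[-0.016,-0.055,-0.2],[0,0,0],1]
  ]
}}

```text
t: 31.3
tool_pos: [0.4417, -0.1615, 0.0344]
orientation: [1.95, 2.448, -0.003]
force: [-0.1, 0.1, -2.3]
opening: 0.0301
```

Run:
```python
from h import *
s,c=shot('scene','s17.png'); print(s['t'],s['tool_pos'],s['opening'],s['force'])
a=cv2.imread('pics/s17.png'); cv2.imwrite('pics/s17z.png',cv2.resize(a[130:250,170:330],(800,600),interpolation=cv2.INTER_CUBIC))
```

```text
31.3 [ 0.44174878 -0.16149589  0.03437954] 0.030058076453735327 [-0.07421025  0.09746446 -2.34205241]
```

View pics/s17z.png

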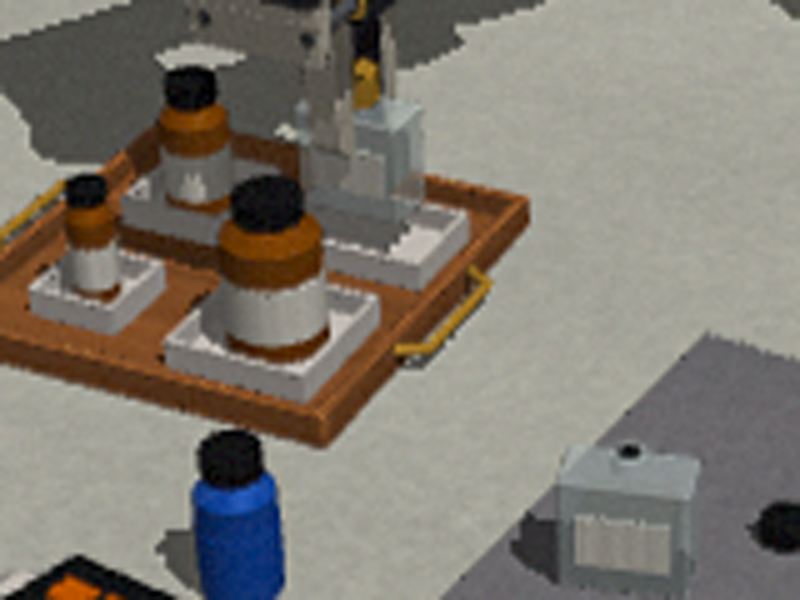

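{"method": "jog_arm", "body": {
  "commands": [
    [[0.003,0.011,0],[0,0,0],1],
    [[0.003,0.011,-0.01],[0,0,0],1],
    [[0.003,0.011,-0.02],[0,0,0],1],
    [[0.003,0.011,-0.028],[0,0,0],1],
    [[0.003,0.011,-0.031],[0,0,0],1],
    [[0.003,0.011,-0.031],[0,0,0],1]
  ]
}}

```text
t: 32.1
tool_pos: [0.444, -0.1553, 0.0164]
orientation: [1.95, 2.448, -0.003]
force: [1.1, -0.1, -0.9]
opening: 0.0297
```

Run:
```python
from h import *
s,c=shot('scene','s18.png'); print(s['t'],s['tool_pos'],s['opening'],s['force'])
a=cv2.imread('pics/s18.png'); cv2.imwrite('pics/s18z.png',cv2.resize(a[130:250,170:330],(800,600),interpolation=cv2.INTER_CUBIC))
```

```text
32.1 [ 0.44398477 -0.15525508  0.01643364] 0.029728623930636796 [ 1.11416007 -0.07627227 -0.86007279]
```

View pics/s18z.png

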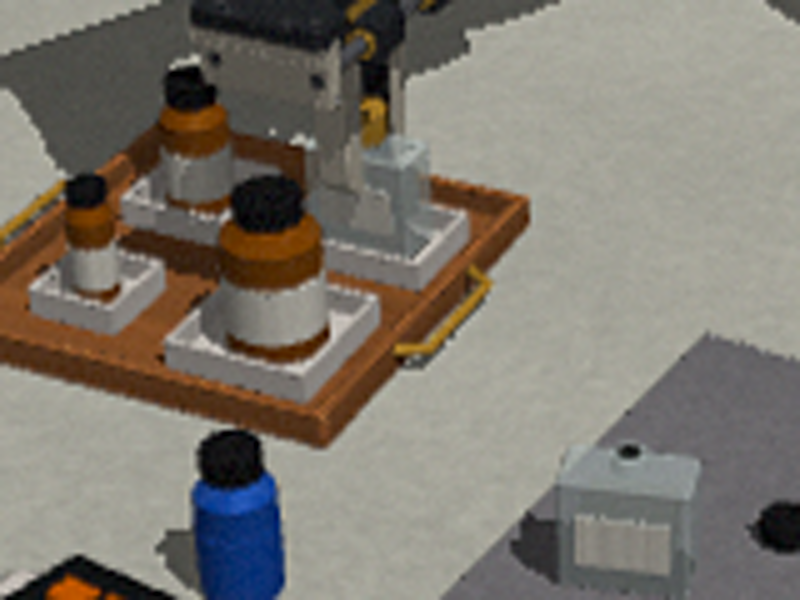

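{"method": "jog_arm", "body": {
  "commands": [
    [[0,0,-0.002],[0,0,0],1],
    [[0,0,-0.004],[0,0,0],1],
    [[0,0,-0.005],[0,0,0],1],
    [[0,0,-0.005],[0,0,0],1]
  ]
}}

```text
t: 32.65
tool_pos: [0.4441, -0.1553, 0.0136]
orientation: [1.95, 2.447, -0.003]
force: [-0.1, -0.1, -1.1]
opening: 0.0299
```

{"method": "jog_arm", "body": {
  "commands": [
    [[0,0,-0.002],[0,0,0],1],
    [[0,0,-0.003],[0,0,0],1],
    [[0,0,-0.003],[0,0,0],1]
  ]
}}

```text
t: 33.02
tool_pos: [0.4444, -0.1556, 0.013]
orientation: [1.949, 2.447, -0.003]
force: [-5.9, 2.1, 10.9]
opening: 0.03
```

Contact with the floor; release and withdraw.

{"method": "jog_arm", "body": {
  "commands": [
    [[0,0,0],[0,0,0],-0.1],
    [[0,0,0],[0,0,0],-0.1],
    [[0,0,0],[0,0,0],-0.1],
    [[0,0,0.06],[0,0,0],-0.1],
    [[0,0,0.14],[0,0,0],-0.1],
    [[0,0,0.22],[0,0,0],-0.1],
    [[0,0,0.3],[0,0,0],-0.1],
    [[0,-0.1,0.4],[0,0,0],-0.1],
    [[0,-0.2,0.4],[0,0,0],-0.1],
    [[0,-0.2,0.4],[0,0,0],-0.1]
  ]
}}

```text
t: 34.28
tool_pos: [0.4443, -0.2787, 0.254]
orientation: [1.952, 2.443, -0.004]
force: [-0.6, 1.1, -0.2]
opening: 0.0511
```

Run:
```python
from h import *
s,c=shot('scene','s19.png'); print(s['t'],s['tool_pos'],s['opening'],s['force'])
a=cv2.imread('pics/s19.png'); cv2.imwrite('pics/s19z.png',cv2.resize(a[110:320,150:430],(800,600),interpolation=cv2.INTER_CUBIC))
shot('wrist','w19.png');
```

```text
34.275 [ 0.44434686 -0.27872809  0.25403994] 0.0511356567826876 [-0.64324017  1.12425907 -0.18982434]
```

View pics/s19z.png

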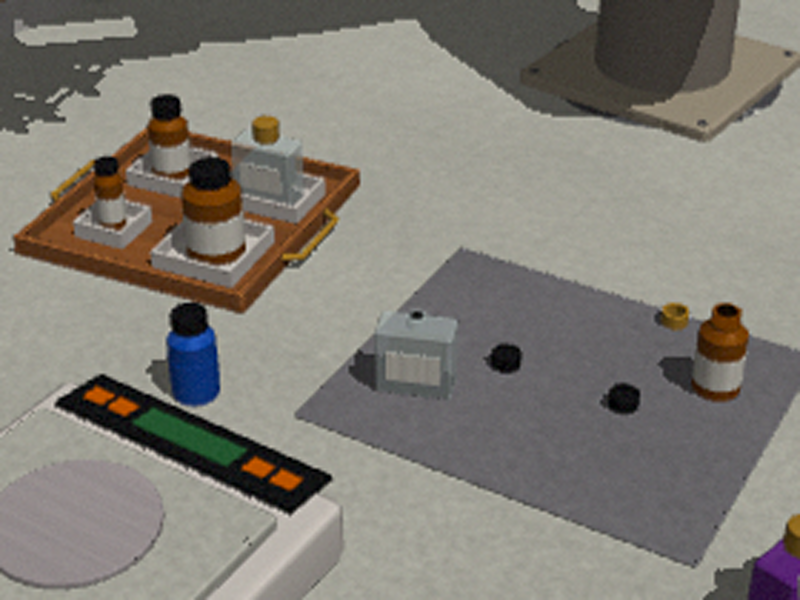

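View pics/w19.png

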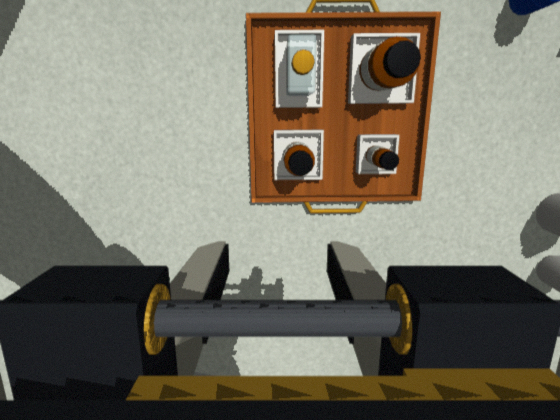

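All four stand upright in their pockets, and the two open bottles, the caps and the look-alikes are where they were. I'm handing the job in.

```bash
python3 -c "
from plant import robot
print(robot.close_job())"
```

```text
the job is handed in; nothing more can be done
None
```

The caddy is packed. The large, medium and small amber bottles were placed in that order, each in its own square pocket, and the capped flacon last in the oblong pocket. I handed the job in at about 34 s of the 118 s allowed.

**Last checks:** The final scene and wrist pictures show all four bottles upright inside their pockets. The two open bottles, the loose caps, the blue bottle and the purple flacon look undisturbed. The gripper was open and clear of everything. The strongest force at the end of any move was about 12 N, when the flacon met its pocket floor. Contact with the pocket floors put them about 8 to 9 mm above the table.

**What disagreed:**
- **Finger length:** The fingertips showed about 30 mm short of the reported TCP in both the scene and wrist pictures. My first grip on the medium bottle therefore closed on its cap, with the opening at 26 mm. I opened, went lower and gripped its body at 35 mm. I also went lower for the small bottle and the flacon.
- **Large bottle:** I did not know this when I gripped it, so it was held near the top of its body. It still lifted and placed cleanly.
- **Small bottle:** On the grasp the tool stopped about 4 mm above its target, with about 5 N of upward force. I found no cause, and the lift was normal.

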